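# Heft the sealed sample pots and stack them heaviest first

### The arm

A 7-joint arm with a two-finger parallel gripper is mounted at the origin on the work surface. World frame = base frame: x ahead of the robot, y to its left, z up, the work surface at z = 0. Lengths are in m, angles in rad, forces in N, time in s.
With the tool pointing down it reaches from about 0.425 to 0.825 m from the base axis. Payload 3.6 kg.
Tool frame: the origin (TCP) lies midway between the tips of the shut fingers; the grasp point (between the pads) lies 19 mm behind it; z points along the fingers, y is the direction in which the jaws open and shut (so a half turn about z gives the same grasp; the last joint's range is limited). The gripper opens to 93 mm and grips with 3 to 60 N. Pads are 15 mm wide; open, the fingers measure 128 mm over their backs; the gripper's body (75 mm by 188 mm) begins 65 mm behind the grasp point.
Start: joints at [1.312, 0.615, -0.013, 1.423, 0.008, 1.103, -0.04], TCP at [0.149, -0.633, 0.219] pointing down, gripper open.
Joint ranges: [-3.12, 3.12], [-0.3, 2.06], [-1.34, 1.32], [0.26, 2.42], [-1.36, 4.5], [0.01, 1.98], [-2.84, 2.84]. Speed limits (rad/s): [2.79, 2.79, 3.14, 3.14, 3.14, 3.14, 3.14].

### API

Orientations are given as a unit quaternion [w, x, y, z].
In Python, from workcell import telemetry, eyes, workorder gives the robot as it stands.
- The arm moves only by the shell command python3 -m crank 'ROWS'. ROWS is JSON, a list of rows, each an object with "slide": the shift along the tool's x, y, z in cm, a list of three; "twist": the turn about the tool's z in rad; "hand": the finger opening in cm, from 0 to 9.3. A call has 1 to 5 rows; each row is the pose to reach, as a shift and turn from the pose commanded when the call began, along the tool's axes at that moment; what a row does not reach only later rows make up. A row lasts 1/10 s, in which the tool goes at most 50 mm and 8.59 degrees, less where a joint would pass 70% of its speed; a pose out of reach is approached as far as the arm can. A call with a gripper value outside its range is refused whole. The fingers move at their own pace and stop on an object; the grip force is fixed at half the most. Time passes only in rows, so rows that repeat a pose let the fingers close. It gives the time, the measured TCP pose, the force and the opening at its end, in the units of the state.
- telemetry.state(): the state, without advancing time (a new reading comes with each control period).
- eyes.snapshot(name): name is "scene" or "side" or "wrist"; returns a dict with "image" (480x640x3 uint8, red, green, blue), "mtx" (3x3 intrinsics, pixels), "k1" (the pictures are not rectified: a ray, as slopes to the right and down, at radius r is drawn at 1 + k1 r^2 times it, then the intrinsics apply), "rvec" (rotation vector, rad) and "tvec" (3), from world to camera coordinates, as OpenCV has them; the wrist camera has in their place "T_tool_cam" (4x4, takes a point from camera to tool coordinates, whose origin is the TCP and whose axes are the flange's). Camera axes: x right, y down, z forward; pixel columns grow to the right and rows downward; lengths in m; the calibration is good to about 2 mm. A picture is of the moment at which its call begins: read the wrist's pose just before it. There is no depth.
- workorder.sign_off(): hands the job in, once; it reports no verdict.
The state is a dict: "clock": time; "qpos": joint angles; "qd": joint speeds; "effort": joint torques, N m; "ee_pos": TCP position; "tcp_rot": TCP orientation; "wrist_force": force on the tool from outside, world axes, zero at the start; "moment": the same for the moment, N m; "opening": finger opening in m.
Only numpy, scipy, OpenCV 4.12 (cv2) and the standard library are available. Lean on these libraries where they do the work, as an engineer would, in place of code of your own. Each camera call takes 0.05 s, during which the arm holds its last target. There are 200 camera calls.

### The job

The three sealed sample pots look alike but are filled differently, so heft them to judge their weights. Then stack all three in one upright column on the base of the vacuum transfer vessel, in its raised ring: the heaviest goes in first at the bottom, then the middle one, the lightest on top, each fully seated over the lid below. Set them down gently, do not tip or drop a pot, leave the base where it lies, and keep clear of the domed cover, the bottle and the cell tray.

Things in the scene. Friction and masses are not known exactly. Their poses are not given: they have to be found in the camera images.
- pot_a: One of three sealed pots alike outside, filled differently: 0.18 to 0.95 kg, at least 0.15 kg apart; letters say nothing of weight. Upright, loose, origin centre of underside, z up. Straight side, 60 mm diameter: grey metal body, white lid from z 46 to 68 mm; raised boss on lid 38 mm wide, top at 74. Foot recess 46 mm wide, 7 deep, goes over the boss of the pot below: stacked pots sit 68 mm apart.
- pot_b: One of three sealed pots alike outside, filled differently: 0.18 to 0.95 kg, at least 0.15 kg apart; letters say nothing of weight. Upright, loose, origin centre of underside, z up. Straight side, 60 mm diameter: grey metal body, white lid from z 46 to 68 mm; raised boss on lid 38 mm wide, top at 74. Foot recess 46 mm wide, 7 deep, goes over the boss of the pot below: stacked pots sit 68 mm apart.
- pot_c: One of three sealed pots alike outside, filled differently: 0.18 to 0.95 kg, at least 0.15 kg apart; letters say nothing of weight. Upright, loose, origin centre of underside, z up. Straight side, 60 mm diameter: grey metal body, white lid from z 46 to 68 mm; raised boss on lid 38 mm wide, top at 74. Foot recess 46 mm wide, 7 deep, goes over the boss of the pot below: stacked pots sit 68 mm apart.
- vessel_base: Base of the vacuum transfer vessel: loose steel disc, 1.7 kg, 150 mm diameter, flat on the bench, top face 12 mm up. In its middle a locating ring (68 mm inner, 78 mm outer diameter) rises 6 mm more; the bottom pot stands inside it on the top face. A port with brass nozzle reaches 122 mm from the middle along +x, 21 mm high. Origin: centre of underside, z up.
- cover: bystander: clear domed cover of the vessel, standing on the bench, 140 mm diameter at its flange, 282 mm high with its black knob. Origin: centre of the underside, z up.
- bottle: bystander: amber reagent bottle, 68 mm diameter, 150 mm high. Origin: centre of the underside, z up.
- cell_tray: bystander: low grey tray of coin cells, 110 x 200 mm, 22 mm high. Origin: centre of the underside, z up.
Things that resemble listed ones, but are neither listed nor needed, are in the scene too. Leave any green look-alike of the pot_c alone. Leave any green look-alike of the pot_a alone.

How it is judged:
At the end, for the whole second after the job is handed in: All three pots rest upright (3 degrees) in one nested column in the ring of the flat-lying base, each fully down (4 mm) and within 12 mm of its middle. Heaviest at the bottom: no pot bears over 8.5 N, which only the two lighter ones stay under. Lightest on top: it weighs under 3.4 N (horizontal distance between each of pot_a, pot_b, pot_c and vessel_base below 0.012 m and angle between each of pot_a, pot_b, pot_c's own z axis and vertical below 0.05 rad and linear speed of each of pot_a, pot_b, pot_c below 0.01 m/s and (z of pot_a in the frame of vessel_base between 0.008 and 0.016 m or z of pot_a in the frame of vessel_base between 0.076 and 0.084 m or z of pot_a in the frame of vessel_base between 0.144 and 0.152 m) and (z of pot_a in the frame of vessel_base below 0.13 m or contact force between pot_a and anything else below 3.4 N) and (z of pot_b in the frame of vessel_base between 0.008 and 0.016 m or z of pot_b in the frame of vessel_base between 0.076 and 0.084 m or z of pot_b in the frame of vessel_base between 0.144 and 0.152 m) and (z of pot_b in the frame of vessel_base below 0.13 m or contact force between pot_b and anything else below 3.4 N) and (z of pot_c in the frame of vessel_base between 0.008 and 0.016 m or z of pot_c in the frame of vessel_base between 0.076 and 0.084 m or z of pot_c in the frame of vessel_base between 0.144 and 0.152 m) and (z of pot_c in the frame of vessel_base below 0.13 m or contact force between pot_c and anything else below 3.4 N) and contact force between pot_a and pot_b below 8.5 N and contact force between each of pot_a, pot_b and pot_c below 8.5 N and angle between vessel_base's own z axis and vertical below 0.03 rad); the robot touches nothing.
It fails at once if a pot is tipped by more than 30 degrees (angle between any of pot_a, pot_b, pot_c's own z axis and vertical above 0.52 rad).
It fails at once if a pot is let go and falls (faster than 0.45 m/s, about a 10 mm drop) ((linear speed of pot_a above 0.45 m/s and contact force between the fingers and pot_a below 0.5 N) or (linear speed of pot_b above 0.45 m/s and contact force between the fingers and pot_b below 0.5 N) or (linear speed of pot_c above 0.45 m/s and contact force between the fingers and pot_c below 0.5 N)).
It fails at once if a pot is slammed onto the base or onto another pot (more than 100 N) (contact force between any of pot_a, pot_b, pot_c and vessel_base above 100 N or contact force between pot_a and pot_b above 100 N or contact force between any of pot_a, pot_b and pot_c above 100 N).
It fails at once if the base is shoved more than 40 mm (distance of vessel_base from where it was at the start of the episode above 0.04 m).
It fails at once if the cover, the bottle or the cell tray is moved more than 20 mm (distance of any of cover, bottle, cell_tray from where it was at the start of the episode above 0.02 m).
It also fails if it takes over 72 s, if anything falls off the work surface, if the arm or the gripper's body presses on something with over 40 N, if the wrist force passes 120 N, or if a joint passes its speed limit or range.

## Working session

There is one attempt and no reset: what is moved stays moved. The work goes in short steps, Python scripts to look and compute and a shell command to move; the robot and the scene stay as the last step left them, time stands still between calls to the robot, and variables do not carry over. Pictures are saved under pics/ and viewed, about 8 in all and at most 12, crops included, and the job is handed in when it is done.

```bash
ls; mkdir -p pics
python3 - <<'E'
from workcell import telemetry, eyes
import cv2
print(telemetry.state())
for n in("scene","side"):
    s=eyes.snapshot(n); cv2.imwrite(f"pics/{n}0.png",s["image"][:,:,::-1])
    print(n,{k:v for k,v in s.items() if k!="image"})
E
```

```text
pics
{'clock': 0.0, 'qpos': array([ 1.31249581,  0.61587684, -0.01264819,  1.4248903 ,  0.00812184,
        1.10336288, -0.04040959]), 'qd': array([ 0.00043207, -0.00041759, -0.00029515, -0.00034402, -0.00134406,
        0.00120145,  0.00023787]), 'effort': array([-6.19716720e-04, -4.58937192e+01,  2.09012241e-01, -1.65741259e+01,
       -6.10438501e-02,  2.04915355e-02,  2.27111623e-04]), 'ee_pos': array([ 0.14916578, -0.63185197,  0.21751142]), 'tcp_rot': array([-1.23293944e-03,  9.93284949e-01,  1.15686919e-01, -1.61490189e-04]), 'wrist_force': array([-1.21768844, -0.14601985,  0.09902131]), 'moment': array([ 0.00042154, -0.01443889,  0.00315092]), 'opening': 0.09276090671001273}
scene {'mtx': array([[456.70117771,   0.        , 322.3871837 ],
       [  0.        , 456.70117771, 233.54247957],
       [  0.        ,   0.        ,   1.        ]]), 'k1': -0.06881525705162897, 'rvec': array([ 1.40334493,  2.22085516, -0.83565126]), 'tvec': array([ 0.25447427, -0.35941346,  1.28831684])}
side {'mtx': array([[502.860857  ,   0.        , 315.77912649],
       [  0.        , 502.860857  , 243.75501492],
       [  0.        ,   0.        ,   1.        ]]), 'k1': -0.08833266232875273, 'rvec': array([ 0.43353241, -2.66833731,  1.28985237]), 'tvec': array([0.55286488, 0.15520747, 1.19857006])}
```

View pics/scene0.png

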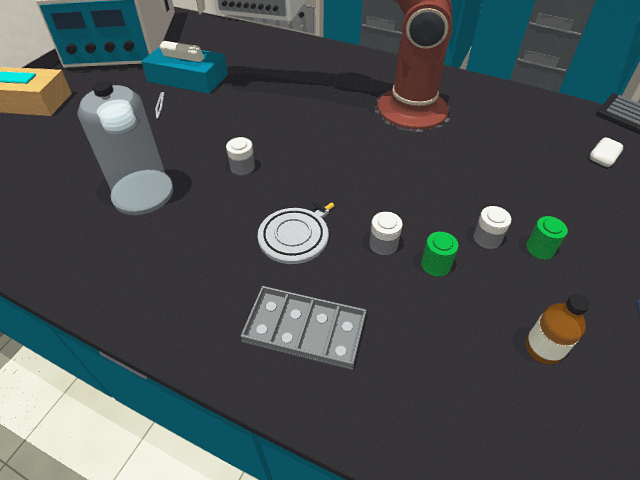

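View pics/side0.png

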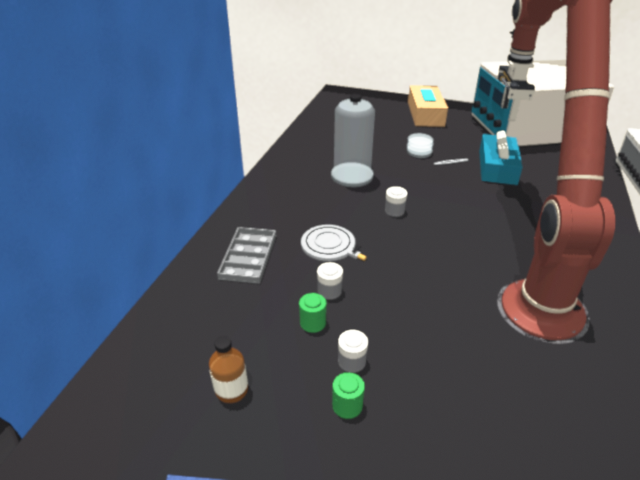

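Scene shows three white-lid, grey-body pots at scene pixels (240,155), (386,232), (492,227). The cylinders at (440,253) and (546,238) are green look-alikes, to be left alone. The base is at (293,233), cover (128,150), tray (305,325), bottle (558,330). The side view agrees: pots (396,202), (330,281), (352,351), base (328,241).

```bash
cat > h.py <<'E'
import numpy as np, cv2
from scipy.spatial.transform import Rotation as R
from workcell import telemetry, eyes
def cam(s, st=None):
    if "rvec" in s:
        Rm=cv2.Rodrigues(np.array(s["rvec"],float))[0]; return -Rm.T@np.array(s["tvec"]), Rm.T
    q=st["tcp_rot"]; T=np.array(s["T_tool_cam"]); Rt=R.from_quat([q[1],q[2],q[3],q[0]]).as_matrix()
    return Rt@T[:3,3]+st["ee_pos"], Rt@T[:3,:3]
def ray(s,uv,st=None):
    c,Rc=cam(s,st); K=s["mtx"]
    d=np.array([(uv[0]-K[0,2])/K[0,0],(uv[1]-K[1,2])/K[1,1]]); u=d.copy()
    for _ in range(20): u=d/(1+s["k1"]*(u@u))
    return c, Rc@np.array([u[0],u[1],1.])
def onplane(s,uv,z,st=None):
    c,d=ray(s,uv,st); return c+d*(z-c[2])/d[2]
def wrist():
    st=telemetry.state(); return eyes.snapshot("wrist"), st
def tool(st,p):
    q=st["tcp_rot"]; return R.from_quat([q[1],q[2],q[3],q[0]]).as_matrix().T@(np.array(p)-st["ee_pos"])*100
E
python3 - <<'E'
from h import *
from workcell import eyes
C={"scene":[(240,147),(386,222),(492,217),(440,243),(546,229)],"side":[(396,196),(330,274),(352,344),(312,303),(348,386)]}
base={"scene":(293,233),"side":(328,241)}
for n in C:
    s=eyes.snapshot(n); im=s["image"]; hsv=cv2.cvtColor(im,cv2.COLOR_RGB2HSV)
    m=((hsv[...,2]>185)&(hsv[...,1]<40)).astype(np.uint8)
    k,l,stt,ce=cv2.connectedComponentsWithStats(m)
    for i in range(1,k):
        if stt[i,4]>150:
            for j,c in enumerate(C[n][:3]):
                if np.hypot(*(ce[i]-c))<15: print(n,"pot",j,ce[i].round(1),stt[i,4],onplane(s,ce[i],.060).round(4))
    for j in (3,4): print(n,"green",j,onplane(s,C[n][j],.06).round(3))
    print(n,"base",onplane(s,base[n],.014).round(4))
    for nm,uv,z in [("cover",(142,191) if n=="scene" else (352,174),0.003),("bottle",(577,305) if n=="scene" else (223,346),.145)]: print(nm,onplane(s,uv,z).round(3))
    sc=eyes.snapshot("scene")
cv2.imwrite("pics/crop.png",cv2.resize(sc["image"][130:290,210:590,::-1],None,fx=2,fy=2,interpolation=cv2.INTER_CUBIC))
w,st=wrist(); print(w["T_tool_cam"],w["mtx"],w["k1"])
E
```

```text
scene pot 0 [238.6 145. ] 324 [ 0.4246 -0.2999  0.06  ]
scene pot 2 [495.8 216.2] 481 [0.3955 0.2969 0.06  ]
scene pot 1 [386.8 222.2] 511 [0.5085 0.1008 0.06  ]
scene green 3 [0.515 0.212 0.06 ]
scene green 4 [0.387 0.397 0.06 ]
scene base [ 0.5794 -0.0753  0.014 ]
cover [ 0.607 -0.458  0.003]
bottle [0.623 0.443 0.145]
side pot 0 [396.2 192.7] 222 [ 0.4312 -0.2996  0.06  ]
side pot 1 [329.5 271.1] 389 [0.5149 0.0983 0.06  ]
side pot 2 [352.7 341.4] 575 [0.4026 0.2946 0.06  ]
side green 3 [0.52  0.214 0.06 ]
side green 4 [0.381 0.405 0.06 ]
side base [ 0.5713 -0.0698  0.014 ]
cover [ 0.609 -0.458  0.003]
bottle [0.612 0.453 0.145]
[[-3.43960828e-04 -9.67113712e-01 -2.54344157e-01  7.10495697e-02]
 [ 9.99999802e-01 -4.66492889e-04  4.21440425e-04 -9.91085890e-04]
 [-5.26230554e-04 -2.54343961e-01  9.67113681e-01 -1.67063398e-01]
 [ 0.00000000e+00  0.00000000e+00  0.00000000e+00  1.00000000e+00]] [[332.39818149   0.         314.89345889]
 [  0.         332.39818149 239.76472717]
 [  0.           0.           1.        ]] -0.0445014230775776
```

View pics/crop.png

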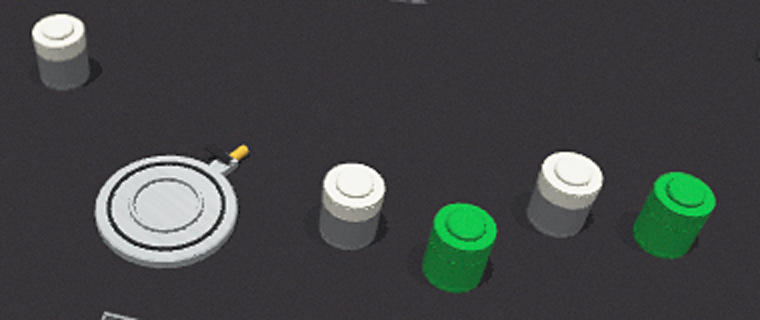

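Confirmed: the white pots are P0 (0.428,-0.300), P1 (0.512,0.099) and P2 (0.399,0.296). The greens at (0.517,0.213) and (0.385,0.400) stay put. I'll move towards P0 and turn the jaws onto world x, which keeps them clear of the greens.

```bash
python3 -m crank '[{"slide":[3.5,-2.6,0],"twist":-0.14,"hand":9.3},{"slide":[7,-5.2,0],"twist":-0.28,"hand":9.3},{"slide":[10.5,-7.8,0],"twist":-0.42,"hand":9.3},{"slide":[14,-10.4,0],"twist":-0.56,"hand":9.3},{"slide":[17.5,-13,0],"twist":-0.7,"hand":9.3}]'
python3 - <<'E'
from h import *
st=telemetry.state(); print(st["clock"],st["qpos"].round(2),st["ee_pos"],tool(st,[.428,-.3,.2]))
q=st["tcp_rot"];M=R.from_quat([q[1],q[2],q[3],q[0]]).as_matrix();print(np.arctan2(M[1,0],M[0,0]))
E
```

```text
clock: 0.85
ee_pos: [0.2907, -0.4645, 0.2189]
tcp_rot: [0.0, 0.892, 0.452, 0.0]
wrist_force: [1.1, -0.1, -0.2]
opening: 0.0929
0.85 [ 1.12  0.46 -0.22  1.72  0.12  0.97  0.22] [ 0.2907423  -0.4644998   0.21891908] [21.38361648  1.3254115   1.88736273]
0.9373890603424464
```

```bash
python3 -m crank '[{"slide":[4.3,0.3,0],"twist":-0.13,"hand":9.3},{"slide":[8.6,0.6,0],"twist":-0.26,"hand":9.3},{"slide":[12.9,0.8,0],"twist":-0.38,"hand":9.3},{"slide":[17.2,1.1,0],"twist":-0.51,"hand":9.3},{"slide":[21,1.3,0],"twist":-0.64,"hand":9.3}]'
python3 -m crank '[{"slide":[0,0,0],"twist":0,"hand":9.3},{"slide":[0,0,0],"twist":0,"hand":9.3},{"slide":[0,0,0],"twist":0,"hand":9.3}]'
cat > pot.py <<'E'
from h import *
import sys
# white lid seen from above: boss-top + lid blobs; use lid outline circle at z+.068
def pots(zlid=.068,name=None):
    w,st=wrist(); im=w["image"]; hsv=cv2.cvtColor(im,cv2.COLOR_RGB2HSV)
    if name: cv2.imwrite(name,im[:,:,::-1])
    m=((hsv[...,2]>150)&(hsv[...,1]<45)).astype(np.uint8)
    k,l,s,c=cv2.connectedComponentsWithStats(m)
    for i in range(1,k):
        if s[i,4]>600: print(c[i].round(),s[i],onplane(w,c[i],zlid,st).round(4),"tool cm",tool(st,onplane(w,c[i],zlid,st)).round(2))
    q=st["tcp_rot"];M=R.from_quat([q[1],q[2],q[3],q[0]]).as_matrix()
    print(st["clock"],st["ee_pos"].round(4),"yaw",np.arctan2(M[1,0],M[0,0]).round(3),"F",st["wrist_force"].round(2),st["opening"])
if __name__=="__main__": pots(.068,sys.argv[1])
E
python3 pot.py pics/w1.png
```

```text
clock: 1.35
ee_pos: [0.4269, -0.3032, 0.2191]
tcp_rot: [0.0, 0.704, 0.71, 0.0]
wrist_force: [0.5, -0.7, 0.7]
opening: 0.0927
clock: 1.65
ee_pos: [0.4243, -0.3066, 0.2185]
tcp_rot: [-0.0, 0.708, 0.706, -0.001]
wrist_force: [-0.6, -0.5, -0.3]
opening: 0.0932
[454.  44.] [ 389    0  147   76 3072] [ 0.547  -0.1422  0.068 ] tool cm [16.49 12.24 15.02]
[463.  23.] [ 407    0  114   56 4817] [ 0.553  -0.1256  0.068 ] tool cm [18.15 12.85 15.02]
[320. 215.] [ 290  183   62   64 3152] [ 0.4301 -0.2942  0.068 ] tool cm [ 1.25  0.6  15.05]
[186. 303.] [ 143  272   83   56 1873] [ 0.2894 -0.3873  0.068 ] tool cm [ -8.09 -13.45  15.08]
[459. 301.] [ 405  272   97   56 3444] [ 0.5756 -0.3864  0.068 ] tool cm [-7.92 15.16 15.04]
[326. 349.] [ 105  336  421   25 7939] [ 0.4365 -0.4425  0.068 ] tool cm [-13.57   1.27  15.06]
[162. 386.] [ 141  362   48   60 1815] [ 0.249  -0.4912  0.068 ] tool cm [-18.49 -17.47  15.09]
[457. 379.] [ 415  362   75   38 2102] [ 0.5852 -0.4831  0.068 ] tool cm [-17.6   16.15  15.05]
[220. 476.] [  54  471  372    9 2207] [ 0.3037 -0.6269  0.068 ] tool cm [-32.04 -11.97  15.1 ]
1.65 [ 0.4243 -0.3066  0.2185] yaw 1.568 F [-0.63 -0.53 -0.33] 0.09318226731946683
```

View pics/w1.png

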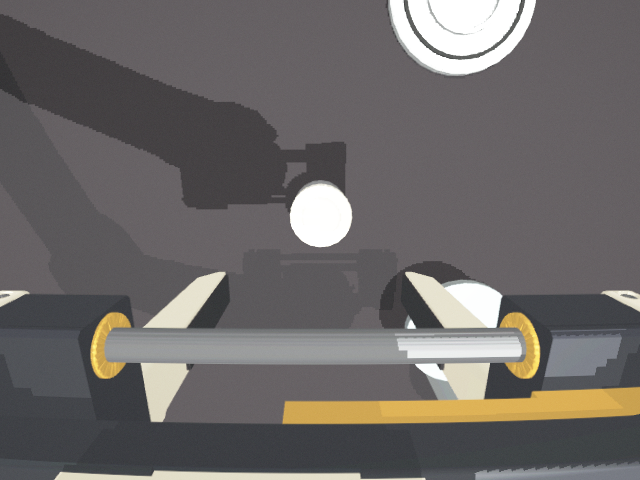

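The wrist view shows P0's lid at (320,215), just ahead of the fingers. Next: descend, grip and heft it.

```bash
cat > heft.py <<'E'
from h import *
F=[]
for i in range(8):
    eyes.snapshot("wrist"); s=telemetry.state(); F.append(s["wrist_force"])
F=np.array(F); print("HEFT F",F.mean(0).round(2),"sd",F.std(0).round(2),"clock",s["clock"],s["ee_pos"].round(4),"open",round(s["opening"],4))
E
python3 heft.py
python3 -m crank '[{"slide":[1.25,0.6,3],"twist":0,"hand":9.3},{"slide":[1.25,0.6,7],"twist":0,"hand":9.3},{"slide":[1.25,0.6,11.5],"twist":0,"hand":9.3},{"slide":[1.25,0.6,16],"twist":0,"hand":9.3},{"slide":[1.25,0.6,19.6],"twist":0,"hand":9.3}]'
python3 -m crank '[{"slide":[0,0,0],"twist":0,"hand":6.5},{"slide":[0,0,0],"twist":0,"hand":5},{"slide":[0,0,0],"twist":0,"hand":5},{"slide":[0,0,0],"twist":0,"hand":5},{"slide":[0,0,0],"twist":0,"hand":5}]'
```

```text
HEFT F [-0.06  0.09 -0.01] sd [0.6  0.53 0.54] clock 2.1 [ 0.4253 -0.3053  0.2187] open 0.0931
clock: 2.6
ee_pos: [0.4309, -0.2923, 0.0206]
tcp_rot: [-0.001, 0.707, 0.707, -0.0]
wrist_force: [-0.0, -0.4, 0.4]
opening: 0.0929
clock: 3.1
ee_pos: [0.4297, -0.2933, 0.0242]
tcp_rot: [-0.0, 0.707, 0.707, -0.001]
wrist_force: [-3.9, 0.3, 9.1]
opening: 0.0593
```

```bash
python3 -m crank '[{"slide":[0,0,-1],"twist":0,"hand":5},{"slide":[0,0,-2],"twist":0,"hand":5},{"slide":[0,0,-3],"twist":0,"hand":5},{"slide":[0,0,-3],"twist":0,"hand":5},{"slide":[0,0,-3],"twist":0,"hand":5}]'
python3 heft.py
```

```text
clock: 3.6
ee_pos: [0.4315, -0.2925, 0.0529]
tcp_rot: [0.0, 0.707, 0.707, 0.0]
wrist_force: [0.3, -0.5, -8.1]
opening: 0.0596
HEFT F [-0.18 -0.   -8.5 ] sd [0.53 0.5  0.51] clock 4.0 [ 0.4313 -0.2924  0.0524] open 0.0594
```

P0 weighs 8.5 N, about 0.87 kg. With a 0.15 kg spacing and a 0.95 kg maximum, it must be the heaviest, so it goes in first. I'll carry it towards the base and locate the ring with the wrist camera.

```bash
python3 -m crank '[{"slide":[1,2,-3],"twist":0,"hand":5},{"slide":[3,5,-6],"twist":0,"hand":5},{"slide":[5.5,8.5,-8],"twist":0,"hand":5},{"slide":[8,12,-8],"twist":0,"hand":5},{"slide":[10,14.4,-8],"twist":0,"hand":5}]'
python3 -m crank '[{"slide":[0,0,0],"twist":0,"hand":5},{"slide":[0,0,0],"twist":0,"hand":5}]'
cat > base.py <<'E'
from h import *
import sys
w,st=wrist(); im=w["image"]; cv2.imwrite(sys.argv[1],im[:,:,::-1])
g=cv2.cvtColor(im,cv2.COLOR_RGB2GRAY)
for thr in (130,170):
    cs,_=cv2.findContours((g>thr).astype(np.uint8),cv2.RETR_LIST,cv2.CHAIN_APPROX_NONE)
    for c in cs:
        if len(c)>120:
            e=cv2.fitEllipse(c); 
            if e[1][0]/e[1][1]<.8: continue
            P=onplane(w,e[0],.012,st); print(thr,len(c),np.round(e[0],1),np.round(e[1],1),P.round(4),tool(st,P).round(2))
print(st["clock"],st["ee_pos"].round(4))
E
python3 base.py pics/b1.png
```

```text
clock: 4.5
ee_pos: [0.5785, -0.1894, 0.1337]
tcp_rot: [0.001, 0.706, 0.708, 0.002]
wrist_force: [-0.2, 0.1, -9.4]
opening: 0.0596
clock: 4.7
ee_pos: [0.5749, -0.1908, 0.1318]
tcp_rot: [-0.001, 0.706, 0.709, -0.001]
wrist_force: [-0.9, -0.2, -7.4]
opening: 0.0592
130 146 [313.  344.4] [94.6 98. ] [ 0.5737 -0.3007  0.012 ] [-11.    -0.14  11.97]
130 425 [314.8  97.8] [142.2 150.2] [ 0.5747 -0.0763  0.012 ] [11.45  0.05 11.99]
130 458 [314.6  97.8] [155.3 165.3] [ 0.5745 -0.0762  0.012 ] [11.45  0.04 11.99]
130 562 [313.5  95. ] [185.4 191.2] [ 0.5736 -0.0741  0.012 ] [11.66 -0.06 11.99]
170 247 [314.8  99.1] [84.4 89.1] [ 0.5747 -0.0773  0.012 ] [11.35  0.05 11.99]
170 475 [317.4  92.6] [133.7 144.7] [ 0.5767 -0.0723  0.012 ] [11.84  0.26 11.99]
170 700 [313.2  94.4] [175.3 178.8] [ 0.5733 -0.0736  0.012 ] [11.71 -0.08 11.99]
4.7 [ 0.5749 -0.1908  0.1318]
```

View pics/b1.png

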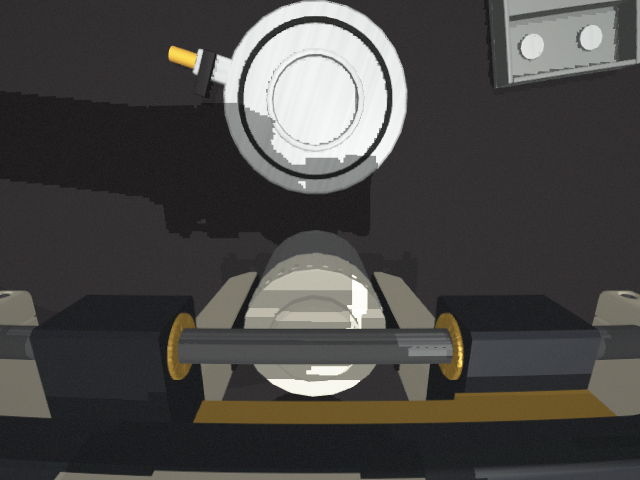

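The base ring centre is at (315,98), about (0.5745,-0.0762). The pot hangs upright in the fingers, and the tray at top right is clear. I'll move over and descend with force checks.

```bash
python3 -m crank '[{"slide":[3.5,0,0],"twist":0,"hand":5},{"slide":[7.5,0,0],"twist":0,"hand":5},{"slide":[11.5,0,2],"twist":0,"hand":5},{"slide":[11.5,0,5],"twist":0,"hand":5},{"slide":[11.5,0,7],"twist":0,"hand":5}]'
python3 -m crank '[{"slide":[0,0,0.5],"twist":0,"hand":5},{"slide":[0,0,0.8],"twist":0,"hand":5},{"slide":[0,0,1.2],"twist":0,"hand":5},{"slide":[0,0,1.5],"twist":0,"hand":5},{"slide":[0,0,1.5],"twist":0,"hand":5}]'
python3 heft.py
```

```text
clock: 5.25
ee_pos: [0.5734, -0.0768, 0.0612]
tcp_rot: [-0.001, 0.706, 0.708, -0.001]
wrist_force: [-0.3, -1.4, -8.4]
opening: 0.0596
clock: 5.75
ee_pos: [0.5754, -0.0776, 0.048]
tcp_rot: [0.0, 0.707, 0.707, 0.0]
wrist_force: [-0.0, 1.0, -8.7]
opening: 0.0595
HEFT F [-0.17 -0.17 -8.63] sd [0.3  0.36 0.52] clock 6.15 [ 0.5754 -0.0774  0.0479] open 0.0593
```

```bash
python3 -m crank '[{"slide":[0,0.0,0.3],"twist":0,"hand":5},{"slide":[0,0,0.5],"twist":0,"hand":5},{"slide":[0,0,0.7],"twist":0,"hand":5},{"slide":[0,0,0.9],"twist":0,"hand":5},{"slide":[0,0,0.9],"twist":0,"hand":5}]'
python3 -m crank '[{"slide":[0,0,0.1],"twist":0,"hand":5},{"slide":[0,0,0.2],"twist":0,"hand":5}]'
python3 -m crank '[{"slide":[0,0,0.1],"twist":0,"hand":5},{"slide":[0,0,0.1],"twist":0,"hand":5}]'
python3 -m crank '[{"slide":[0,0,0.1],"twist":0,"hand":5},{"slide":[0,0,0.1],"twist":0,"hand":5}]'
```

```text
clock: 6.65
ee_pos: [0.5749, -0.0774, 0.0382]
tcp_rot: [-0.0, 0.707, 0.707, -0.0]
wrist_force: [0.2, -0.1, -8.6]
opening: 0.0597
clock: 6.85
ee_pos: [0.5754, -0.0774, 0.0367]
tcp_rot: [0.0, 0.707, 0.707, 0.0]
wrist_force: [0.2, 0.2, -7.8]
opening: 0.0596
clock: 7.05
ee_pos: [0.5754, -0.0773, 0.0364]
tcp_rot: [0.0, 0.707, 0.707, 0.0]
wrist_force: [-1.1, -0.3, -3.1]
opening: 0.0594
clock: 7.25
ee_pos: [0.5754, -0.0774, 0.0363]
tcp_rot: [0.0, 0.707, 0.707, -0.0]
wrist_force: [-2.6, 0.0, 5.4]
opening: 0.0596
```

Contact came at TCP z 0.0363, so the underside is at about 0.012 and the pot is seated inside the ring. Now release, rise and go to P1.

```bash
python3 -m crank '[{"slide":[0,0,0],"twist":0,"hand":9.3},{"slide":[0,0,0],"twist":0,"hand":9.3},{"slide":[0,0,0],"twist":0,"hand":9.3},{"slide":[0,0,0],"twist":0,"hand":9.3}]'
python3 -m crank '[{"slide":[0,0,-2],"twist":0,"hand":9.3},{"slide":[0,0,-6],"twist":0,"hand":9.3},{"slide":[0,0,-10.5],"twist":0,"hand":9.3},{"slide":[2,-1,-14],"twist":0,"hand":9.3},{"slide":[6,-2.5,-15],"twist":0,"hand":9.3}]'
python3 -m crank '[{"slide":[4,-1.5,0],"twist":0,"hand":9.3},{"slide":[8,-3,0],"twist":0,"hand":9.3},{"slide":[10,-3.8,0],"twist":0,"hand":9.3},{"slide":[10,-3.8,0],"twist":0,"hand":9.3},{"slide":[10,-3.8,0],"twist":0,"hand":9.3}]'
python3 pot.py pics/w2.png
```

```text
clock: 7.65
ee_pos: [0.5758, -0.0774, 0.0349]
tcp_rot: [0.0, 0.707, 0.707, 0.001]
wrist_force: [0.8, 0.3, -0.7]
opening: 0.0868
clock: 8.15
ee_pos: [0.5536, -0.0206, 0.1887]
tcp_rot: [0.004, 0.71, 0.705, 0.003]
wrist_force: [0.3, 1.2, 0.1]
opening: 0.0932
clock: 8.65
ee_pos: [0.5125, 0.082, 0.1847]
tcp_rot: [0.001, 0.707, 0.708, -0.0]
wrist_force: [0.7, -0.4, -0.5]
opening: 0.0928
[541. 228.] [ 494  159  106  145 9646] [0.7156 0.0898 0.068 ] tool cm [ 0.77 20.31 11.69]
[315. 212.] [ 281  177   69   71 3805] [0.5133 0.1029 0.068 ] tool cm [ 2.1   0.08 11.67]
[187. 303.] [ 144  272   81   56 1763] [0.3929 0.0173 0.068 ] tool cm [ -6.44 -11.97  11.67]
[443. 303.] [ 406  272   81   56 1763] [0.6336 0.0173 0.068 ] tool cm [-6.47 12.1  11.69]
[364. 311.] [ 313  299  103   30 1186] [0.5591 0.0091 0.068 ] tool cm [-7.28  4.65 11.68]
[369. 322.] [333 314  72  15 777] [ 0.5647 -0.0027  0.068 ] tool cm [-8.46  5.21 11.68]
[462. 349.] [ 398  341  124   16 1650] [ 0.658  -0.0321  0.068 ] tool cm [-11.41  14.53  11.69]
[161. 385.] [ 141  363   47   58 1687] [ 0.3567 -0.0753  0.068 ] tool cm [-15.7  -15.61  11.68]
[367. 381.] [ 305  363  124   39 3526] [ 0.5656 -0.0688  0.068 ] tool cm [-15.07   5.29  11.69]
[467. 379.] [ 443  363   47   36 1308] [ 0.6678 -0.0674  0.068 ] tool cm [-14.95  15.51  11.7 ]
[216. 476.] [  55  471  370    9 1970] [ 0.4018 -0.1973  0.068 ] tool cm [-27.9  -11.11  11.69]
8.65 [0.5125 0.082  0.1847] yaw 1.572 F [ 0.7  -0.4  -0.51] 0.09281474931365774
```

View pics/w2.png

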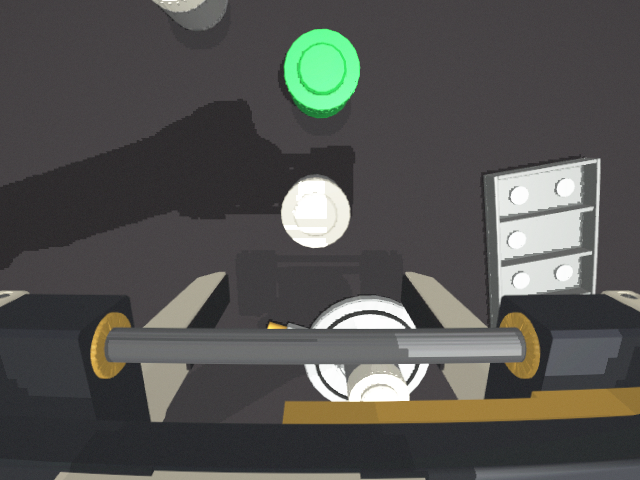

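Wrist view: P1's lid is at (315,212), the green one at (322,70) stays clear, and P0 stands upright in the ring at (380,380). Grip and heft P1.

```bash
python3 -m crank '[{"slide":[1.5,0.1,1],"twist":0,"hand":9.3},{"slide":[2.1,0.1,5],"twist":0,"hand":9.3},{"slide":[2.1,0.1,9.5],"twist":0,"hand":9.3},{"slide":[2.1,0.1,13.5],"twist":0,"hand":9.3},{"slide":[2.1,0.1,16.2],"twist":0,"hand":9.3}]'
python3 -m crank '[{"slide":[0,0,0],"twist":0,"hand":6.5},{"slide":[0,0,0],"twist":0,"hand":5},{"slide":[0,0,0],"twist":0,"hand":5},{"slide":[0,0,0],"twist":0,"hand":5},{"slide":[0,0,0],"twist":0,"hand":5}]'
python3 -m crank '[{"slide":[0,0,-0.5],"twist":0,"hand":5},{"slide":[0,0,-1],"twist":0,"hand":5},{"slide":[0,0,-1.5],"twist":0,"hand":5},{"slide":[0,0,-1.5],"twist":0,"hand":5},{"slide":[0,0,-1.5],"twist":0,"hand":5}]'
python3 heft.py
```

```text
clock: 9.2
ee_pos: [0.5128, 0.1006, 0.0198]
tcp_rot: [-0.0, 0.708, 0.706, -0.002]
wrist_force: [0.4, 0.6, 1.3]
opening: 0.0933
clock: 9.7
ee_pos: [0.5136, 0.1035, 0.0241]
tcp_rot: [0.001, 0.707, 0.707, 0.001]
wrist_force: [-0.9, -0.4, 5.8]
opening: 0.0596
clock: 10.2
ee_pos: [0.5131, 0.1036, 0.0378]
tcp_rot: [0.0, 0.707, 0.707, 0.0]
wrist_force: [-0.2, 0.4, -2.3]
opening: 0.0591
HEFT F [-0.02  0.14 -1.97] sd [0.45 0.61 0.67] clock 10.6 [0.5129 0.1036 0.0375] open 0.0593
```

P1 weighs 2.0 N, about 0.20 kg, so it's the lightest and P2 is the middle one. I'll set P1 back down and fetch P2.

```bash
python3 -m crank '[{"slide":[0,0,0.5],"twist":0,"hand":5},{"slide":[0,0,1],"twist":0,"hand":5},{"slide":[0,0,1.3],"twist":0,"hand":5},{"slide":[0,0,1.5],"twist":0,"hand":5},{"slide":[0,0,1.5],"twist":0,"hand":5}]'
python3 -m crank '[{"slide":[0,0,0],"twist":0,"hand":9.3},{"slide":[0,0,0],"twist":0,"hand":9.3},{"slide":[0,0,0],"twist":0,"hand":9.3},{"slide":[0,0,0],"twist":0,"hand":9.3}]'
python3 -m crank '[{"slide":[0,0,-2],"twist":0,"hand":9.3},{"slide":[0,0,-6],"twist":0,"hand":9.3},{"slide":[0,0,-10.5],"twist":0,"hand":9.3},{"slide":[1,-1,-14],"twist":0,"hand":9.3},{"slide":[4.5,-3,-16],"twist":0,"hand":9.3}]'
python3 -m crank '[{"slide":[3,-2.5,0],"twist":0,"hand":9.3},{"slide":[6.5,-5,0],"twist":0,"hand":9.3},{"slide":[10,-7,0],"twist":0,"hand":9.3},{"slide":[13,-8.4,0],"twist":0,"hand":9.3},{"slide":[13,-8.4,0],"twist":0,"hand":9.3}]'
python3 -m crank '[{"slide":[0,0,0],"twist":0,"hand":9.3},{"slide":[0,0,0],"twist":0,"hand":9.3}]'
python3 pot.py pics/w3.png
```

```text
clock: 11.1
ee_pos: [0.5126, 0.1034, 0.024]
tcp_rot: [0.0, 0.707, 0.708, -0.001]
wrist_force: [-3.1, -0.5, 10.2]
opening: 0.0596
clock: 11.5
ee_pos: [0.5131, 0.1036, 0.0225]
tcp_rot: [-0.0, 0.707, 0.707, 0.0]
wrist_force: [0.1, -0.4, -0.4]
opening: 0.087
clock: 12.0
ee_pos: [0.4859, 0.1453, 0.1852]
tcp_rot: [0.002, 0.71, 0.704, 0.002]
wrist_force: [0.2, 0.6, -0.3]
opening: 0.093
clock: 12.5
ee_pos: [0.3957, 0.2838, 0.1831]
tcp_rot: [-0.002, 0.703, 0.711, 0.001]
wrist_force: [0.2, -0.2, -0.1]
opening: 0.0929
clock: 12.7
ee_pos: [0.3996, 0.2769, 0.1824]
tcp_rot: [0.0, 0.708, 0.707, -0.001]
wrist_force: [0.1, -0.0, -0.3]
opening: 0.0929
[543.  49.] [ 515    0   84   86 3186] [0.5796 0.429  0.068 ] tool cm [15.25 17.98 11.42]
[317. 213.] [ 282  177   70   72 3970] [0.4016 0.2981 0.068 ] tool cm [ 2.14  0.2  11.43]
[186. 303.] [ 143  272   83   57 1881] [0.2804 0.2134 0.068 ] tool cm [ -6.35 -11.91  11.45]
[443. 303.] [ 406  272   82   56 1840] [0.5197 0.2126 0.068 ] tool cm [-6.39 12.02 11.45]
[337. 349.] [ 105  332  421   30 8640] [0.4214 0.1652 0.068 ] tool cm [-11.15   2.2   11.45]
[162. 386.] [ 141  362   48   60 1814] [0.2447 0.1214 0.068 ] tool cm [-15.56 -15.47  11.46]
[441. 382.] [ 392  362   98   39 3213] [0.5271 0.1256 0.068 ] tool cm [-15.1   12.77  11.46]
[220. 476.] [  54  471  372    9 2207] [0.2931 0.0011 0.068 ] tool cm [-27.58 -10.61  11.48]
12.7 [0.3996 0.2769 0.1824] yaw 1.569 F [ 0.05 -0.03 -0.34] 0.09291845826160496
```

View pics/w3.png

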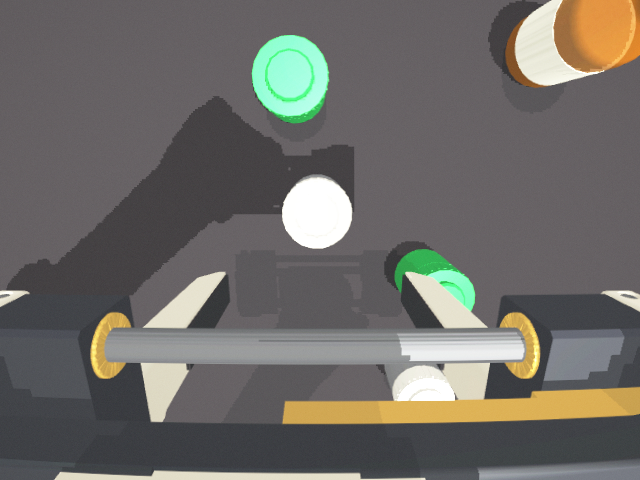

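P2 is at (317,213), both greens (290,80) and (432,280) are clear of the finger path, and the bottle is at top right. Grip and heft P2.

```bash
python3 -m crank '[{"slide":[1.5,0.2,1],"twist":0,"hand":9.3},{"slide":[2.1,0.2,5],"twist":0,"hand":9.3},{"slide":[2.1,0.2,9.5],"twist":0,"hand":9.3},{"slide":[2.1,0.2,13.5],"twist":0,"hand":9.3},{"slide":[2.1,0.2,16.0],"twist":0,"hand":9.3}]'
python3 -m crank '[{"slide":[0,0,0],"twist":0,"hand":6.5},{"slide":[0,0,0],"twist":0,"hand":5},{"slide":[0,0,0],"twist":0,"hand":5},{"slide":[0,0,0],"twist":0,"hand":5},{"slide":[0,0,0],"twist":0,"hand":5}]'
python3 -m crank '[{"slide":[0,0,-1],"twist":0,"hand":5},{"slide":[0,0,-2],"twist":0,"hand":5},{"slide":[0,0,-3],"twist":0,"hand":5},{"slide":[0,0,-3],"twist":0,"hand":5},{"slide":[0,0,-3],"twist":0,"hand":5}]'
python3 heft.py
```

```text
clock: 13.25
ee_pos: [0.4008, 0.2969, 0.02]
tcp_rot: [0.0, 0.708, 0.706, -0.002]
wrist_force: [-0.2, 0.4, 0.4]
opening: 0.0933
clock: 13.75
ee_pos: [0.4014, 0.2998, 0.0241]
tcp_rot: [0.0, 0.707, 0.707, 0.001]
wrist_force: [0.7, -0.7, 5.6]
opening: 0.0592
clock: 14.25
ee_pos: [0.401, 0.2994, 0.0531]
tcp_rot: [0.0, 0.707, 0.707, 0.0]
wrist_force: [0.1, 0.5, -4.2]
opening: 0.0596
HEFT F [ 0.1  -0.02 -4.5 ] sd [0.49 0.45 0.35] clock 14.65 [0.4007 0.2994 0.0524] open 0.0595
```

P2 weighs 4.5 N, about 0.46 kg, so it's the middle one, and it and the lightest together load the bottom pot with about 6.5 N. I'll carry it high past the column so the camera can see P0 in the ring.

```bash
python3 -m crank '[{"slide":[0,0,-3],"twist":0,"hand":5},{"slide":[-1,0.3,-7],"twist":0,"hand":5},{"slide":[-4,1.3,-10],"twist":0,"hand":5},{"slide":[-8,2.7,-13],"twist":0,"hand":5},{"slide":[-12,4,-14.5],"twist":0,"hand":5}]'
python3 -m crank '[{"slide":[-4.5,1.5,0],"twist":0,"hand":5},{"slide":[-9,3,0],"twist":0,"hand":5},{"slide":[-13.5,4.5,0],"twist":0,"hand":5},{"slide":[-18,6,0],"twist":0,"hand":5},{"slide":[-22,7.5,0],"twist":0,"hand":5}]'
python3 -m crank '[{"slide":[-4.5,1.5,0],"twist":0,"hand":5},{"slide":[-9,3,0],"twist":0,"hand":5},{"slide":[-13,4.5,0],"twist":0,"hand":5},{"slide":[-16,5.8,0],"twist":0,"hand":5},{"slide":[-16,5.8,0],"twist":0,"hand":5}]'
python3 -m crank '[{"slide":[0,0,0],"twist":0,"hand":5},{"slide":[0,0,0],"twist":0,"hand":5},{"slide":[0,0,0],"twist":0,"hand":5}]'
python3 base.py pics/b2.png
```

```text
clock: 15.15
ee_pos: [0.4419, 0.1796, 0.2]
tcp_rot: [0.001, 0.706, 0.708, 0.002]
wrist_force: [1.5, 0.5, -5.0]
opening: 0.0598
clock: 15.65
ee_pos: [0.5159, -0.0433, 0.1974]
tcp_rot: [-0.0, 0.707, 0.707, -0.001]
wrist_force: [1.0, 0.2, -4.4]
opening: 0.0598
clock: 16.15
ee_pos: [0.5741, -0.2083, 0.1962]
tcp_rot: [0.001, 0.71, 0.704, -0.002]
wrist_force: [-1.2, -0.2, -4.3]
opening: 0.0594
clock: 16.45
ee_pos: [0.5741, -0.1983, 0.1977]
tcp_rot: [-0.001, 0.706, 0.709, 0.0]
wrist_force: [-0.0, -0.1, -4.4]
opening: 0.0593
130 353 [315.5 101. ] [115.3 121.8] [ 0.5747 -0.0767  0.012 ] [12.13  0.12 18.58]
130 371 [315.2 101.2] [126.  134.1] [ 0.5744 -0.0769  0.012 ] [12.12  0.09 18.58]
130 452 [314.5  99.1] [150.4 155.4] [ 0.5738 -0.075   0.012 ] [12.31  0.02 18.58]
130 647 [516.3  43.6] [ 94.3 108.8] [ 0.7711 -0.0204  0.012 ] [17.69 19.78 18.58]
170 362 [315.8  97.3] [112.1 116.1] [ 0.575  -0.0732  0.012 ] [12.48  0.15 18.58]
170 585 [314.5  99.3] [142.4 145.7] [ 0.5737 -0.0751  0.012 ] [12.3   0.02 18.58]
16.45 [ 0.5741 -0.1983  0.1977]
```

View pics/b2.png

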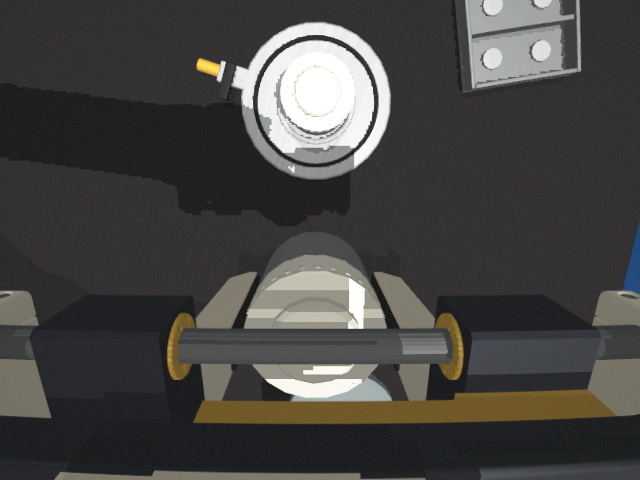

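```bash
cat > boss.py <<'E'
from h import *
import sys
# circle centre of boss/lid from saved picture path, boss z, crop
w,st=wrist(); im=w["image"]; zl=float(sys.argv[1]); u,v=int(sys.argv[2]),int(sys.argv[3])
g=cv2.cvtColor(im,cv2.COLOR_RGB2GRAY); r=60; v0=max(v-r,0); c=cv2.resize(g[v0:v+r,u-r:u+r],None,fx=4,fy=4,interpolation=cv2.INTER_CUBIC)
cz=cam(w,st)[0][2]
for nm,D,z in(("lid",.06,zl),("boss",.038,zl+.006)):
    R0=332*D/2/(cz-z)*4
    h=cv2.HoughCircles(c,cv2.HOUGH_GRADIENT,1.5,20,param1=60,param2=15,minRadius=int(R0*.9),maxRadius=int(R0*1.12))
    if h is not None:
        for x in h[0][:3]:
            uv=(x[0]/4+u-r,x[1]/4+v0); P=onplane(w,uv,z,st); print(nm,np.round(uv,1),x[2]/4,R0/4,P.round(4),tool(st,P).round(2))
print(st["ee_pos"].round(4),st["clock"])
cv2.imwrite("pics/boss.png",c)
E
python3 boss.py .080 317 95
```

```text
lid [315.7 105.7] 38.375 34.95590941423424 [ 0.575  -0.0903  0.08  ] [10.82  0.12 11.79]
lid [318.3  92.6] 38.375 34.95590941423424 [ 0.5771 -0.0803  0.08  ] [11.81  0.33 11.79]
lid [312.7  99.3] 38.375 34.95590941423424 [ 0.5726 -0.0855  0.08  ] [11.3  -0.12 11.79]
boss [318.7  91.1] 25.0125 22.614963481340293 [ 0.5773 -0.0802  0.086 ] [11.83  0.35 11.19]
boss [287.2 127.8] 25.0125 22.614963481340293 [ 0.5522 -0.1079  0.086 ] [ 9.07 -2.16 11.19]
boss [309.3 112.1] 25.0125 22.614963481340293 [ 0.57   -0.0959  0.086 ] [10.26 -0.39 11.19]
[ 0.5742 -0.1986  0.1978] 16.5
```

View pics/boss.png

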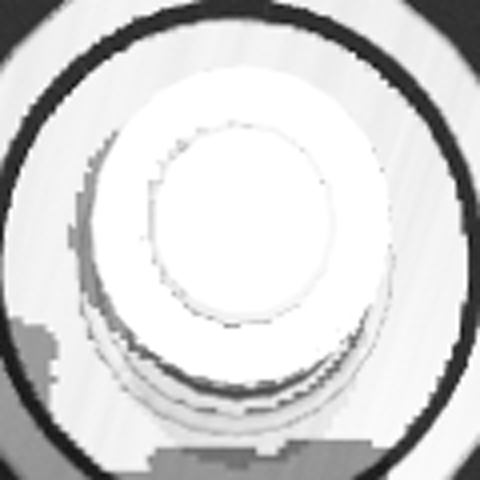

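From the crop, the boss of P0 is centred near (317.5,89), which gives (0.576,-0.078). That matches P0's release pose. I'll move over it and lower gently.

```bash
python3 -m crank '[{"slide":[4,0.1,0],"twist":0,"hand":5},{"slide":[8,0.2,0],"twist":0,"hand":5},{"slide":[11,0.2,0],"twist":0,"hand":5},{"slide":[12.1,0.2,2],"twist":0,"hand":5},{"slide":[12.1,0.2,5],"twist":0,"hand":5}]'
python3 -m crank '[{"slide":[0,0,1.2],"twist":0,"hand":5},{"slide":[0,0,2],"twist":0,"hand":5},{"slide":[0,0,2.6],"twist":0,"hand":5},{"slide":[0,0,2.6],"twist":0,"hand":5},{"slide":[0,0,2.6],"twist":0,"hand":5}]'
python3 heft.py
```

```text
clock: 17.05
ee_pos: [0.5784, -0.0745, 0.1499]
tcp_rot: [0.002, 0.704, 0.71, 0.003]
wrist_force: [0.3, -0.8, -5.0]
opening: 0.0596
clock: 17.55
ee_pos: [0.5769, -0.0797, 0.1225]
tcp_rot: [0.001, 0.707, 0.707, 0.001]
wrist_force: [-0.2, -0.5, -4.1]
opening: 0.0595
HEFT F [ 0.24 -0.09 -4.36] sd [0.31 0.57 0.19] clock 17.95 [ 0.5763 -0.0794  0.1219] open 0.0596
```

```bash
python3 -m crank '[{"slide":[0.2,0,0.3],"twist":0,"hand":5},{"slide":[0.2,0,0.6],"twist":0,"hand":5},{"slide":[0.2,0,0.8],"twist":0,"hand":5},{"slide":[0.2,0,1.0],"twist":0,"hand":5},{"slide":[0.2,0,1.0],"twist":0,"hand":5}]'
python3 -m crank '[{"slide":[0,0,0.15],"twist":0,"hand":5},{"slide":[0,0,0.3],"twist":0,"hand":5},{"slide":[0,0,0.3],"twist":0,"hand":5}]'
python3 -m crank '[{"slide":[0,0,0.15],"twist":0,"hand":5},{"slide":[0,0,0.3],"twist":0,"hand":5},{"slide":[0,0,0.3],"twist":0,"hand":5}]'
```

```text
clock: 18.45
ee_pos: [0.5759, -0.0774, 0.1112]
tcp_rot: [-0.0, 0.707, 0.707, -0.0]
wrist_force: [0.1, -0.4, -4.4]
opening: 0.0599
clock: 18.75
ee_pos: [0.5761, -0.0774, 0.1085]
tcp_rot: [-0.0, 0.707, 0.707, -0.0]
wrist_force: [0.5, 0.9, -4.4]
opening: 0.0594
clock: 19.05
ee_pos: [0.576, -0.0774, 0.1054]
tcp_rot: [-0.0, 0.707, 0.707, -0.0]
wrist_force: [-0.6, 0.4, -4.3]
opening: 0.0592
```

Nesting freely: it is already past boss height. Down the last bit.

```bash
python3 -m crank '[{"slide":[0,0,0.1],"twist":0,"hand":5},{"slide":[0,0,0.1],"twist":0,"hand":5}]'
python3 -m crank '[{"slide":[0,0,0.1],"twist":0,"hand":5},{"slide":[0,0,0.1],"twist":0,"hand":5}]'
python3 -m crank '[{"slide":[0,0,0.1],"twist":0,"hand":5},{"slide":[0,0,0.1],"twist":0,"hand":5}]'
```

```text
clock: 19.25
ee_pos: [0.5762, -0.0773, 0.1046]
tcp_rot: [-0.0, 0.707, 0.707, -0.0]
wrist_force: [-0.5, -0.2, -3.7]
opening: 0.0598
clock: 19.45
ee_pos: [0.5764, -0.0774, 0.1041]
tcp_rot: [0.0, 0.707, 0.707, 0.0]
wrist_force: [-0.7, -0.7, -1.8]
opening: 0.0597
clock: 19.65
ee_pos: [0.5764, -0.0774, 0.1041]
tcp_rot: [0.0, 0.707, 0.707, 0.0]
wrist_force: [-2.9, 0.7, 4.7]
opening: 0.0594
```

Seated at 0.1041, where 0.1043 was expected. Release and fetch P1.

```bash
python3 -m crank '[{"slide":[0,0,0],"twist":0,"hand":9.3},{"slide":[0,0,0],"twist":0,"hand":9.3},{"slide":[0,0,0],"twist":0,"hand":9.3},{"slide":[0,0,0],"twist":0,"hand":9.3}]'
python3 -m crank '[{"slide":[0,0,-2],"twist":0,"hand":9.3},{"slide":[0,0,-5],"twist":0,"hand":9.3},{"slide":[0,0,-8],"twist":0,"hand":9.3},{"slide":[3,-1,-9],"twist":0,"hand":9.3},{"slide":[7,-3,-9],"twist":0,"hand":9.3}]'
python3 -m crank '[{"slide":[4,-1,0],"twist":0,"hand":9.3},{"slide":[8,-2.5,0.5],"twist":0,"hand":9.3},{"slide":[9,-3.3,1],"twist":0,"hand":9.3},{"slide":[9,-3.3,1],"twist":0,"hand":9.3},{"slide":[9,-3.3,1],"twist":0,"hand":9.3}]'
python3 pot.py pics/w4.png | sed -n '1,3p;$p'
```

```text
clock: 20.05
ee_pos: [0.5765, -0.0773, 0.1027]
tcp_rot: [0.0, 0.707, 0.707, 0.0]
wrist_force: [0.9, 0.0, -0.3]
opening: 0.0869
clock: 20.55
ee_pos: [0.5487, -0.009, 0.1946]
tcp_rot: [0.003, 0.709, 0.705, 0.002]
wrist_force: [-0.5, 0.2, 0.6]
opening: 0.0929
clock: 21.05
ee_pos: [0.5137, 0.0807, 0.1826]
tcp_rot: [0.001, 0.707, 0.707, -0.0]
wrist_force: [-0.4, -0.3, -0.8]
opening: 0.0931
[542. 227.] [ 494  157  108  145 9933] [0.7157 0.0896 0.068 ] tool cm [ 0.92 20.2  11.46]
[313. 211.] [ 279  176   70   72 3898] [0.513  0.1029 0.068 ] tool cm [ 2.23 -0.07 11.45]
[186. 303.] [ 144  272   81   56 1803] [0.3945 0.0171 0.068 ] tool cm [ -6.36 -11.92  11.46]
21.05 [0.5137 0.0807 0.1826] yaw 1.57 F [-0.41 -0.32 -0.82] 0.09307809801563857
```

```bash
python3 -m crank '[{"slide":[1.5,-0.1,1],"twist":0,"hand":9.3},{"slide":[2.2,-0.1,5],"twist":0,"hand":9.3},{"slide":[2.2,-0.1,9.5],"twist":0,"hand":9.3},{"slide":[2.2,-0.1,13.5],"twist":0,"hand":9.3},{"slide":[2.2,-0.1,16.0],"twist":0,"hand":9.3}]'
python3 -m crank '[{"slide":[0,0,0],"twist":0,"hand":6.5},{"slide":[0,0,0],"twist":0,"hand":5},{"slide":[0,0,0],"twist":0,"hand":5},{"slide":[0,0,0],"twist":0,"hand":5},{"slide":[0,0,0],"twist":0,"hand":5}]'
python3 -m crank '[{"slide":[0,0,-2],"twist":0,"hand":5},{"slide":[0,0,-6],"twist":0,"hand":5},{"slide":[0,0,-10.5],"twist":0,"hand":5},{"slide":[0,0,-15],"twist":0,"hand":5},{"slide":[0,0,-18.5],"twist":0,"hand":5}]'
python3 heft.py
python3 - <<'E'
from h import *
s=eyes.snapshot("side"); cv2.imwrite("pics/s2.png",cv2.resize(s["image"][150:330,220:460,::-1],None,fx=3,fy=3))
E
```

```text
clock: 21.6
ee_pos: [0.512, 0.1015, 0.0199]
tcp_rot: [-0.0, 0.708, 0.706, -0.002]
wrist_force: [0.1, 0.6, 0.5]
opening: 0.0927
clock: 22.1
ee_pos: [0.5129, 0.1045, 0.0241]
tcp_rot: [0.001, 0.707, 0.707, 0.001]
wrist_force: [0.5, -1.4, 4.1]
opening: 0.0596
clock: 22.6
ee_pos: [0.5122, 0.1047, 0.2108]
tcp_rot: [0.001, 0.707, 0.708, 0.001]
wrist_force: [0.1, 0.0, -2.4]
opening: 0.0594
HEFT F [ 0.2  -0.24 -1.84] sd [0.86 0.62 1.42] clock 23.0 [0.5108 0.1041 0.2059] open 0.0593
```

View pics/s2.png

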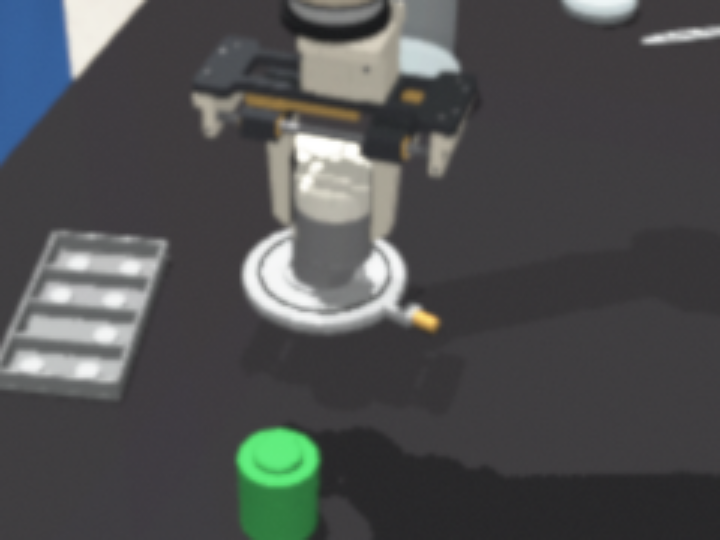

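The held pot hides the column in this view. The base, tray and green are undisturbed. Moving over the column.

```bash
python3 -m crank '[{"slide":[-3,1,-0.5],"twist":0,"hand":5},{"slide":[-7,2.5,-1],"twist":0,"hand":5},{"slide":[-11.5,4,-1],"twist":0,"hand":5},{"slide":[-15.5,5.5,-1],"twist":0,"hand":5},{"slide":[-18,6.45,-1],"twist":0,"hand":5}]'
python3 -m crank '[{"slide":[0,0,0],"twist":0,"hand":5},{"slide":[0,0,0],"twist":0,"hand":5},{"slide":[0,0,0],"twist":0,"hand":5},{"slide":[0,0,0.5],"twist":0,"hand":5},{"slide":[0,0,1],"twist":0,"hand":5}]'
python3 heft.py
python3 - <<'E'
from h import *
s=eyes.snapshot("side"); cv2.imwrite("pics/s3.png",cv2.resize(s["image"][150:330,220:460,::-1],None,fx=3,fy=3))
E
```

```text
clock: 23.55
ee_pos: [0.5769, -0.0803, 0.2161]
tcp_rot: [-0.0, 0.708, 0.706, -0.002]
wrist_force: [-0.5, 0.3, -2.0]
opening: 0.0594
clock: 24.05
ee_pos: [0.5765, -0.0739, 0.2074]
tcp_rot: [-0.0, 0.706, 0.708, 0.0]
wrist_force: [-0.2, 0.4, -2.8]
opening: 0.0593
HEFT F [ 0.17 -0.25 -2.08] sd [0.39 0.41 0.68] clock 24.45 [ 0.5769 -0.0754  0.2079] open 0.0594
```

View pics/s3.png

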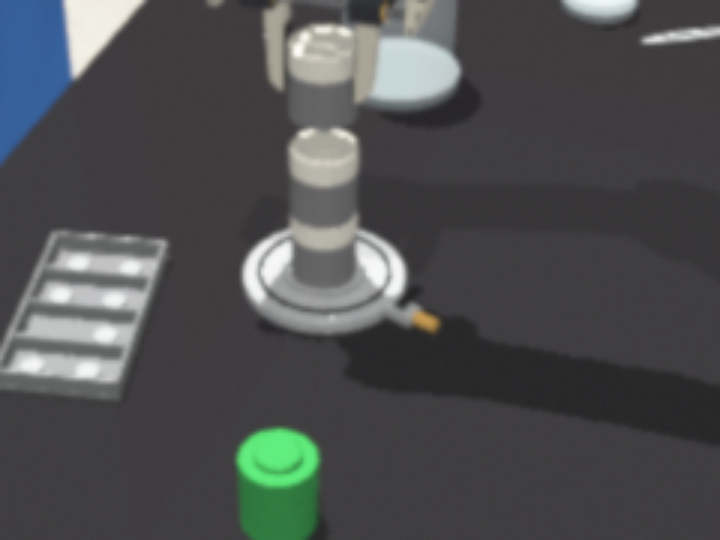

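The column of two is straight and nested, with the third pot aligned above it. Lowering.

```bash
python3 -m crank '[{"slide":[-0.1,0,0.6],"twist":0,"hand":5},{"slide":[-0.1,0,1.2],"twist":0,"hand":5},{"slide":[-0.1,0,1.8],"twist":0,"hand":5},{"slide":[-0.1,0,2.2],"twist":0,"hand":5},{"slide":[-0.1,0,2.5],"twist":0,"hand":5}]'
python3 -m crank '[{"slide":[0,0,0],"twist":0,"hand":5},{"slide":[0,0,0.2],"twist":0,"hand":5},{"slide":[0,0,0.4],"twist":0,"hand":5},{"slide":[0,0,0.4],"twist":0,"hand":5}]'
python3 -m crank '[{"slide":[0,0,0.15],"twist":0,"hand":5},{"slide":[0,0,0.3],"twist":0,"hand":5},{"slide":[0,0,0.3],"twist":0,"hand":5}]'
```

```text
clock: 25.0
ee_pos: [0.5765, -0.0763, 0.182]
tcp_rot: [-0.0, 0.707, 0.707, -0.0]
wrist_force: [0.3, -1.1, -1.6]
opening: 0.0596
clock: 25.4
ee_pos: [0.5766, -0.0764, 0.1785]
tcp_rot: [-0.0, 0.707, 0.707, -0.0]
wrist_force: [0.6, -0.2, -2.6]
opening: 0.0593
clock: 25.7
ee_pos: [0.5765, -0.0764, 0.1755]
tcp_rot: [-0.0, 0.707, 0.707, -0.0]
wrist_force: [-0.3, -0.9, -1.6]
opening: 0.0592
```

```bash
python3 -m crank '[{"slide":[0,0,0.1],"twist":0,"hand":5},{"slide":[0,0,0.2],"twist":0,"hand":5},{"slide":[0,0,0.2],"twist":0,"hand":5}]'
python3 -m crank '[{"slide":[0,0,0.1],"twist":0,"hand":5},{"slide":[0,0,0.1],"twist":0,"hand":5}]'
python3 -m crank '[{"slide":[0,0,0.1],"twist":0,"hand":5},{"slide":[0,0,0.1],"twist":0,"hand":5}]'
```

```text
clock: 26.0
ee_pos: [0.5766, -0.0764, 0.1735]
tcp_rot: [-0.0, 0.707, 0.707, -0.0]
wrist_force: [0.2, 0.1, -2.0]
opening: 0.0593
clock: 26.2
ee_pos: [0.5767, -0.0764, 0.1726]
tcp_rot: [-0.0, 0.707, 0.707, -0.0]
wrist_force: [-0.4, 0.2, -2.6]
opening: 0.0595
clock: 26.4
ee_pos: [0.5769, -0.0764, 0.1721]
tcp_rot: [0.0, 0.707, 0.707, 0.0]
wrist_force: [-0.6, -0.4, 0.6]
opening: 0.0591
```

Contact at 0.1721, exactly where expected. Release, retreat upward and aside, then check.

```bash
python3 -m crank '[{"slide":[0,0,0],"twist":0,"hand":9.3},{"slide":[0,0,0],"twist":0,"hand":9.3},{"slide":[0,0,0],"twist":0,"hand":9.3},{"slide":[0,0,0],"twist":0,"hand":9.3},{"slide":[0,0,0],"twist":0,"hand":9.3}]'
python3 -m crank '[{"slide":[0,0,-1.5],"twist":0,"hand":9.3},{"slide":[0,0,-4],"twist":0,"hand":9.3},{"slide":[0,0,-7],"twist":0,"hand":9.3},{"slide":[0,0,-10],"twist":0,"hand":9.3},{"slide":[0,0,-10],"twist":0,"hand":9.3}]'
python3 -m crank '[{"slide":[3,-1,0],"twist":0,"hand":9.3},{"slide":[7,-3,0],"twist":0,"hand":9.3},{"slide":[11,-5,0],"twist":0,"hand":9.3},{"slide":[15,-7,0],"twist":0,"hand":9.3},{"slide":[15,-7,0],"twist":0,"hand":9.3}]'
python3 - <<'E'
from h import *
a=eyes.snapshot("side")["image"][110:310,230:430,::-1]; b=eyes.snapshot("scene")["image"][90:290,200:400,::-1]
cv2.imwrite("pics/fin.png",cv2.resize(np.hstack([a,b]),None,fx=2,fy=2)); print(telemetry.state()["clock"],telemetry.state()["ee_pos"])
E
```

```text
clock: 26.9
ee_pos: [0.5768, -0.0764, 0.1717]
tcp_rot: [0.0, 0.707, 0.707, 0.0]
wrist_force: [0.7, 0.6, -0.1]
opening: 0.0921
clock: 27.4
ee_pos: [0.5794, -0.076, 0.2763]
tcp_rot: [0.004, 0.707, 0.707, 0.003]
wrist_force: [-0.1, -0.3, 0.3]
opening: 0.0931
clock: 27.9
ee_pos: [0.5029, 0.0811, 0.2719]
tcp_rot: [-0.002, 0.702, 0.712, 0.001]
wrist_force: [0.4, 0.8, 0.7]
opening: 0.0928
28.0 [0.50601977 0.07420531 0.27138879]
```

View pics/fin.png

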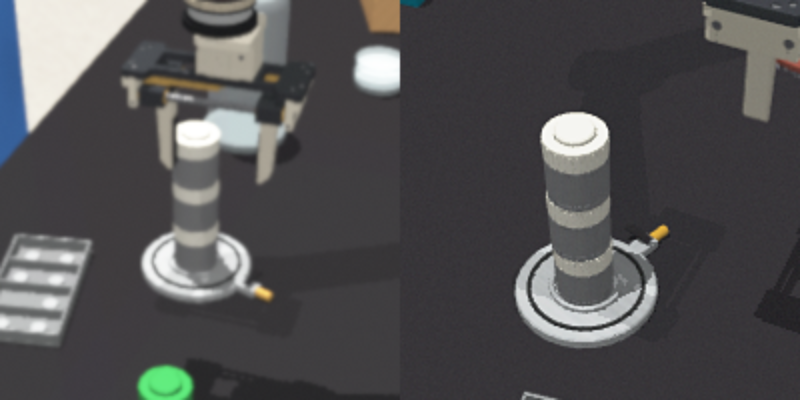

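Both views show a straight, nested three-pot column in the ring, with the gripper clear of it. Handing in.

```bash
python3 -m crank '[{"slide":[0,0,0],"twist":0,"hand":9.3},{"slide":[0,0,0],"twist":0,"hand":9.3},{"slide":[0,0,0],"twist":0,"hand":9.3}]'; python3 -c "
from workcell import workorder; print(workorder.sign_off())"
```

```text
clock: 28.3
ee_pos: [0.507, 0.0721, 0.2713]
tcp_rot: [-0.0, 0.708, 0.707, -0.0]
wrist_force: [-1.0, -0.5, -0.2]
opening: 0.0929
the job is handed in; nothing more can be done
None
```

All three pots are stacked on the vessel base in weight order, and the job was handed in at about 28 s of the 72 s allowed. The sign-off reports no verdict.

- **Weights:** the pots hefted at about 8.5 N, 4.5 N and 2.0 N. The 8.5 N pot is at the bottom, the 4.5 N pot in the middle and the 2.0 N pot on top. The bottom pot therefore bears about 6.5 N, under the 8.5 N limit.
- **Seating:** the pots touched down with the tool at z 0.0363, 0.1041 and 0.1721 m. Those are the 68 mm steps expected for fully nested pots, to within 0.3 mm.
- **Final views:** the side and scene pictures show a straight, upright column in the ring, with the gripper clear of it. The base measured within about 1 mm of its first position after the first pot went in. It was not re-measured after the other two, but looked unmoved in the pictures.
- **Other objects:** the tray, bottle, cover and green look-alikes were not approached closely. I did not measure their positions again at the end.
- **Failed or disagreeing checks:** the automatic circle fit for the bottom pot's lid gave scattered results, so I read the centre from an enlarged crop. That matched the release pose to about 1 mm.

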